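# Set the hold-down nut on a carving jig

## Robot

A 6-joint arm with a two-finger parallel gripper is mounted at the origin on the work surface. World frame = base frame: x ahead of the robot, y to its left, z up, the work surface at z = 0. Lengths are in m, angles in rad, forces in N, time in s.
With the tool pointing down it reaches from about 0.225 to 0.875 m from the base axis. Payload 3.4 kg.
Tool frame: the origin (TCP) lies midway between the tips of the shut fingers; the grasp point (between the pads) lies 19 mm behind it; z points along the fingers, y is the line along which they close (so a half turn about z gives the same grasp; the last joint's range is limited). The gripper opens to 85 mm and grips with 20 to 120 N. Pads are 22 mm wide; open, the fingers measure 114 mm over their backs; the gripper's body (76 mm by 85 mm) begins 54 mm behind the grasp point. The pads swing forward as they close: fully open they stand 13 mm farther back than shut.
Start: joints at [1.022, 0.276, 1.505, -0, 1.361, -0.121], TCP at [0.239, 0.523, 0.231] pointing down, gripper open.
Joint ranges: [-2.89, 2.89], [-0.75, 2.08], [0.22, 2.7], [-1.18, 4.32], [0.11, 2.71], [-2.7, 2.7]. Speed limits (rad/s): [2.57, 2.57, 3.14, 3.14, 3.14, 3.14].

## Interface

Orientations are given as a unit quaternion [w, x, y, z].
In Python, from rig import * gives the robot as it stands.
- The arm moves only by the tool apply_moves, never from a script. Its argument "steps" is one flat list of numbers, 4 for each row, row after row: the shift along the world's x, y, z in cm, then the turn about the world's z in degrees. A call has 1 to 8 rows; each row is the pose to reach, as a shift and turn from the pose commanded when the call began; what a row does not reach only later rows make up. A row lasts 1/12 s, in which the tool goes at most 41.7 mm and 7.16 degrees, less where a joint would pass 70% of its speed; a pose out of reach is approached as far as the arm can. A call with a gripper value outside its range is refused whole. "jaw" is the closure in counts, from 0 (fully open) to 255 (shut), set as the call begins (left out, the last holds). The fingers move at their own pace and stop on an object; "newtons" is the grip in N (left out, the last holds). Time passes only in rows, so rows that repeat a pose let the fingers close. It gives the time, the measured TCP pose, the force, the opening and the grip force at its end, in the units of the state.
- get_state(): the state, without advancing time (a new reading comes with each control period).
- get_image(name): name is "scene" or "top" or "wrist"; returns the picture (384x512x3 uint8, red, green, blue); there is no depth.
- calibration(name): a dict with "fx", "fy", "cx", "cy" (pixels), "k1" (the pictures are not rectified: a ray, as slopes to the right and down, at radius r is drawn at 1 + k1 r^2 times it, then the intrinsics apply), "xyz" and "rotation" of the camera in the world. Camera axes: x right, y up, looking along -z (the intrinsics and any distortion apply to the point x, -y, -z); pixel columns grow to the right and rows downward; lengths in m; the calibration is good to about 2 mm. A picture is of the moment at which its call begins: read the wrist's pose just before it. calibration takes no time and is no camera call; for the wrist camera it gives the pose at the moment of the call.
- sign_off(): hands the job in; it is judged then, once.
The state is a dict: "clock": time; "qpos": joint angles; "qd": joint speeds; "effort": joint torques, N m; "position": TCP position; "ee_rot": TCP orientation; "contact_force": force on the tool from outside, world axes, zero at the start; "moment": the same for the moment, N m; "width": finger opening in m; "gripper_force": force on a finger pad.
Only numpy, scipy, OpenCV 4.12 (cv2) and the standard library are available. Lean on these libraries where they do the work, as an engineer would, in place of code of your own. Each camera call takes 0.05 s, during which the arm holds its last target. There are 200 camera calls.

## Task

Swing the steel hold-down bar in over the carved panel as far as its stop, then screw the knurled nut down (clockwise seen from above) until it bottoms out on the bar. Then back the nut off a quarter turn, so that the panel could still be slid under the bar, and finish while keeping your grip on the nut there: do not let go of it. Do not shift the panel or the tools lying about.

Things in the scene. Friction and masses are not known exactly. Their poses are not given: they have to be found in the camera images.
- jig: the carving jig, a fixed plywood board 240 x 295 x 20 mm lying on the bench. Its origin is on the axis of the upright threaded stud, at bench level; z is up, its y axis points from the stud towards the panel. The steel stud (16 mm thick) carries the hold-down bar and, above it, the knurled nut; its top is 120 mm above the bench. Does not move
- bar (a joint): angle of the hold-down bar about the stud, in rad: 0 = swung fully in over the panel against its stop pin (bar along the jig's +y); it grows as the bar swings out, clockwise seen from above, towards the jig's +x, up to 1.6. It turns with slight friction (0.12 N m) and stays where it is left. The bar is dark steel, 28 mm wide, 150 mm long, its underside 56 and its top 66 mm above the bench, with a cork pad under its end that clears the panel by 4 mm
- bar_peg (a point): centre (half-way up) of the upright round wooden peg that is the handle of the bar: 18 mm thick, 46 mm tall (66 to 112 mm above the bench), 105 mm from the stud's axis along the bar
- nut_turn (a joint): turn of the nut on its stud, in rad: 0 = bottomed out on the bar (a hard stop); it grows as the nut is unscrewed, anticlockwise seen from above (right-hand thread). 1.57 = a quarter turn off. It starts between 2.0 and 4.0. The nut runs easily (0.05 N m) and stays where it is left
- nut_mid (a point): centre (half-way up) of the nut, on the stud's axis; 86 mm above the bench when bottomed out, and 6 mm higher for every full turn unscrewed. Turns with the nut
- nut: the knurled round steel nut, 46 mm in diameter, 40 mm tall, captive on the stud, with a filed groove on its top face that points along its own x axis; its origin is at the centre of its underside, which meets the bar's top when bottomed out. Grasp it across its diameter, from above, the fingertips staying above the bar
- panel: the carved panel of pale wood lying loose on the jig board, 150 x 160 x 28 mm, origin at the centre of its underside, its top 48 mm above the bench (low carving stands up to 3 mm higher). To be left alone
- mallet: bystander: wooden mallet lying on the bench, head 170 x 50 x 50 mm centred 60 mm along its x axis from the origin, handle 30 mm thick towards -x, 275 mm long in all; origin on its underside. To be left alone
- gouge_wide: bystander: carving gouge lying on the bench, wooden handle 22 mm thick, 215 mm long along its x axis; origin on its underside near the ferrule. To be left alone
- gouge_thin: bystander: a second gouge like the other with a narrower blade. To be left alone
- oilstone: bystander: grey oilstone in a wooden holder, 190 x 70 x 35 mm, origin at the centre of its underside. To be left alone

How it is judged:
By the outcome, as a careful person would: the job done as asked, in the order asked, and still so for the second after the job is handed in, while the arm keeps its last pose, push and grip.
It also fails if it takes over 64 s, if anything falls off the work surface, if the arm or the gripper's body presses on something with over 40 N, if the wrist force passes 120 N, or if a joint passes its speed limit or range.

## Working session

There is one attempt and no reset: what is moved stays moved. The work goes in short steps, Python scripts to look and compute and a tool call to move; the robot and the scene stay as the last step left them, time stands still between calls to the robot, and variables do not carry over. Pictures are saved under pics/ and viewed, at most 10 in all, crops included, and the job is handed in when it is done.

Besides the shell and the picture viewer there is one more tool, called after ">>>" as name(argument=value, ...), one argument or row to a line, values as JSON. apply_moves: Moves the arm, as the interface text tells. Its arguments: {"type":"object","properties":{"steps":{"type":"array","items":{"type":"number"}},"jaw":{"type":"number"},"newtons":{"type":"number"}},"required":["steps"]}

```bash
mkdir -p pics; cat > h.py <<'E'
from rig import *
import numpy as np, cv2
def ray(c,u,v):
    x=(u-c["cx"])/c["fx"]; y=(v-c["cy"])/c["fy"]; a,b=x,y
    for _ in range(20):
        s=1+c["k1"]*(a*a+b*b); a,b=x/s,y/s
    R=np.array(c["rotation"]).reshape(3,3)
    return np.array(c["xyz"]),R@np.array([a,-b,-1.])
def onz(c,u,v,z):
    o,d=ray(c,u,v); return o+d*(z-o[2])/d[2]
def proj(c,p):
    R=np.array(c["rotation"]).reshape(3,3); q=R.T@(np.array(p)-np.array(c["xyz"]))
    a,b=q[0]/-q[2],-q[1]/-q[2]; s=1+c["k1"]*(a*a+b*b)
    return np.array([c["cx"]+c["fx"]*a*s,c["cy"]+c["fy"]*b*s])
def snap(n,f):
    c=calibration(n); im=get_image(n); np.save(f"pics/{f}.npy",im); cv2.imwrite(f"pics/{f}.png",cv2.cvtColor(im,cv2.COLOR_RGB2BGR)); return c,im
E
python3 - <<'E'
from h import *
ims=[]
for n in("scene","top"):
    c,im=snap(n,n+"0"); ims.append(im); print(n,c)
c,im=snap("wrist","wrist0")
print(c); print(get_state())
E
```

```text
scene {'fx': 373.3280621027798, 'fy': 373.3280621027798, 'cx': 260.79717776520334, 'cy': 199.21257649496022, 'k1': -0.06666271156448451, 'xyz': array([ 1.398188  , -0.05379926,  0.71400104]), 'rotation': array([0.64710442, 0.34549559, 0.30727374, 0.60619429])}
top {'fx': 416.0247297239761, 'fy': 416.0247297239761, 'cx': 256.4669241877761, 'cy': 198.17363182736398, 'k1': 0.011979936134362585, 'xyz': array([0.26298962, 0.05840114, 1.52991985]), 'rotation': array([ 0.71517089,  0.05561542, -0.07132894, -0.69307266])}
{'fx': 270.4412464471287, 'fy': 270.4412464471287, 'cx': 253.62791393512035, 'cy': 191.36226069053217, 'k1': -0.026925503855299182, 'xyz': array([0.16734102, 0.55532168, 0.37334139]), 'rotation': array([ 0.83087782, -0.13027088, -0.08257293,  0.53465246])}
{'clock': 0.15, 'qpos': array([ 1.02198646e+00,  2.76440237e-01,  1.50584402e+00,  2.28046498e-05,
        1.36072689e+00, -1.20997842e-01]), 'qd': array([-3.37035685e-05, -9.40416351e-04, -3.51733188e-03, -3.30523595e-05,
        2.07245401e-03, -1.26185869e-03]), 'effort': array([-2.35180477e-05, -4.17141581e+01, -2.46031737e+01, -2.68599970e-04,
        7.48670456e-03,  1.67477147e-06]), 'position': array([0.23834012, 0.5228322 , 0.23064318]), 'ee_rot': array([-2.43643957e-04,  2.12280779e-01,  9.77208457e-01, -6.66175855e-04]), 'contact_force': array([0.08476447, 0.57583218, 0.46566456]), 'moment': array([ 0.00098784, -0.03977498,  0.01160531]), 'gripper_force': 0.0, 'width': 0.08529530318495519}
```

View pics/top0.png

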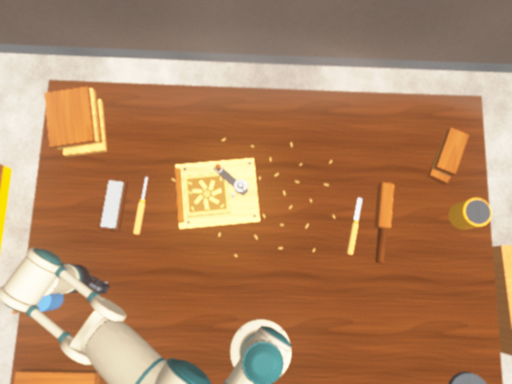

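View pics/scene0.png

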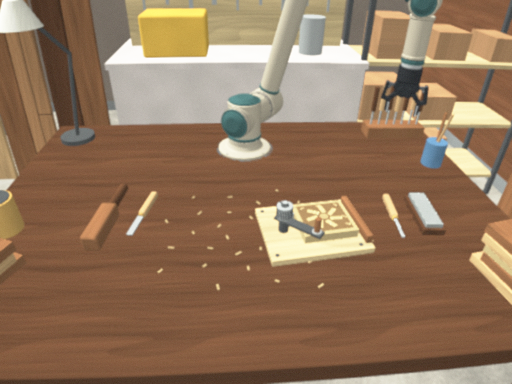

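```bash
sed -i 's/R=np.array(c\["rotation"\]).reshape(3,3)/R=Rot.from_quat(c["rotation"],scalar_first=True).as_matrix()/; s/^import numpy.*/&\nfrom scipy.spatial.transform import Rotation as Rot/' h.py
python3 - <<'E'
from h import *
a=cv2.imread("pics/top0.png")[145:240,165:270]; b=cv2.imread("pics/scene0.png")[185:270,245:380]
a=cv2.resize(a,(620,560)[:2],interpolation=cv2.INTER_CUBIC) if 0 else cv2.resize(a,None,fx=4,fy=4,interpolation=cv2.INTER_CUBIC)
b=cv2.resize(b,None,fx=4,fy=4,interpolation=cv2.INTER_CUBIC)[:, :]
b=cv2.resize(b,(370,233)) if 0 else b
h=max(a.shape[0],b.shape[0]); w=np.zeros((a.shape[0],a.shape[1],3),np.uint8)
cv2.imwrite("pics/c1.png",a); cv2.imwrite("pics/c2.png",b)
c=calibration("top"); print(proj(c,[0,0,0]),onz(c,240,186,.12),onz(c,218,168,.11), onz(c,255,158,.02),onz(c,260,221,.02),onz(c,180,228,.02),onz(c,175,164,.02))
c=calibration("scene");print(onz(c,285,203,.12),onz(c,319,221,.11))
E
```

```text
[260.05202723 350.55885834] [0.56060341 0.08891582 0.12      ] [0.62451393 0.168518   0.11      ] [0.69099303 0.03871234 0.02      ] [0.45363953 0.01336275 0.02      ] [0.41879944 0.30259208 0.02      ] [0.65703432 0.33587937 0.02      ]
[0.57204388 0.08869588 0.12      ] [0.64330192 0.17013631 0.11      ]
```

View pics/c1.png

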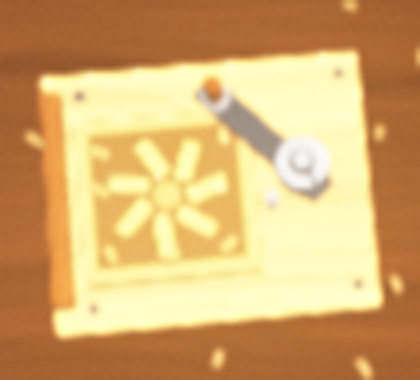

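View pics/c2.png

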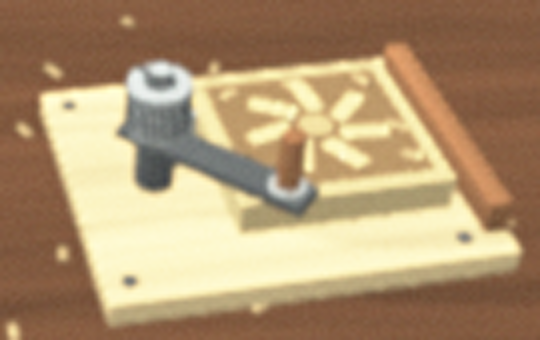

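Top view: nut disc at about (240.5,186), peg top at (218.2,167). The board fills (175..260, 158..228), with the panel on its left. Scene view: nut top at (285,206), peg top at (318,218). The bar is about 45° out.

```bash
python3 - <<'E'
from h import *
t=calibration("top");s=calibration("scene")
def tri(p,q):
    (o,d),(o2,e)=ray(t,*p),ray(s,*q); A=np.c_[d,-e]; k=np.linalg.lstsq(A,o2-o,rcond=None)[0]
    a,b=o+k[0]*d,o2+k[1]*e; return (a+b)/2, np.linalg.norm(a-b)
n=tri((240.5,185.8),(285.,206.)); p=tri((218.2,167),(318.2,218.2)); print("nut top",n,"\npeg top",p)
n1=onz(t,240.5,185.8,.109);p1=onz(t,218.2,167,.112);print(n1,p1,np.hypot(*(p1-n1)[:2]),np.degrees(np.arctan2(*(p1-n1)[1::-1])))
im=cv2.imread("pics/top0.png"); hsv=cv2.cvtColor(im,cv2.COLOR_BGR2HSV)
m=((hsv[...,2]>185)&(hsv[...,1]>40)).astype(np.uint8)*255
m=cv2.morphologyEx(m,cv2.MORPH_CLOSE,np.ones((9,9)));m=cv2.morphologyEx(m,cv2.MORPH_OPEN,np.ones((9,9)))
for c in cv2.findContours(m,0,2)[0]:
    r=cv2.minAreaRect(c); print(r)
    if 150<r[0][0]<270:
        q=[onz(t,*x,.02)[:2] for x in cv2.boxPoints(r)];print(np.round(q,4)); 
        for i in range(4): d=q[(i+1)%4]-q[i];print(np.hypot(*d),np.degrees(np.arctan2(d[1],d[0])))
E
```

```text
nut top (array([0.56484678, 0.08901873, 0.10460776]), np.float64(0.0030100818382662593)) 
peg top (array([0.62894907, 0.16959732, 0.10816414]), np.float64(0.0029944537499731554))
[0.56369756 0.08743815 0.109     ] [0.62763405 0.16782807 0.112     ] 0.10271520377626686 51.5037271863804
((241.0, 379.5), (7.0, 12.0), 90.0)
[[-0.0811  0.084 ]
 [-0.0802  0.0431]
 [-0.1025  0.0423]
 [-0.1035  0.0831]]
0.04094839114177069 -88.67591312021219
0.022388209726767777 -178.08404145871967
0.04082672169687658 91.30228503146192
0.02237426395295454 2.227931808046061
((235.0, 349.5), (21.0, 10.0), 90.0)
[[ 0.0389  0.106 ]
 [ 0.0398  0.0714]
 [-0.0291  0.0689]
 [-0.0299  0.1032]]
0.03464103060768787 -88.56419897386284
0.06892844783316635 -177.9060545594876
0.03433211603604871 91.36735325260148
0.06889167943493171 2.3512593814183322
((261.0, 329.0), (20.0, 38.0), 90.0)
[[ 0.1068  0.0668]
 [ 0.1103 -0.0663]
 [ 0.0433 -0.0675]
 [ 0.04    0.0644]]
0.13317506672779822 -88.47393503144146
0.06698580558219983 -178.93455684830428
0.132037055381375 91.46344221547967
0.06684201709701837 2.0400146802510837
((94.5, 
[... 204 characters left out ...]
5, 258.0), (10.0, 11.0), 90.0)
((506.0, 271.5), (54.99999237060547, 9.999998092651367), 90.0)
((386.5069274902344, 204.91725158691406), (12.955096244812012, 44.595428466796875), 4.763641834259033)
((5.5, 198.0), (68.0, 11.0), 90.0)
((219.4712371826172, 194.56858825683594), (71.97357177734375, 88.93592071533203), 86.18592071533203)
[[ 0.6659  0.345 ]
 [ 0.7008  0.0147]
 [ 0.4305 -0.01  ]
 [ 0.3988  0.3104]]
0.33204697407517886 -83.96147180122803
0.2714514895027746 -174.76454112983217
0.32195180136454293 95.63923928544371
0.2692548682831309 7.3789103194553896
((451.2975769042969, 154.9780731201172), (20.890480041503906, 52.892921447753906), 20.2248592376709)
((73.5, 117.5), (75.0, 65.0), 90.0)
```

>>> apply_moves(
  steps=[39,-35.5,0,-104,39,-35.5,0,-104,39,-35.5,0,-104,39,-35.5,0,-104,39,-35.5,0,-104,39,-35.5,0,-104,39,-35.5,0,-104,39,-35.5,0,-104],
  jaw=0,
)

```text
clock: 0.82
position: [0.4861, 0.2971, 0.2312]
ee_rot: [-0.0, 0.657, 0.754, -0.0]
contact_force: [0.7, 0.7, -0.1]
width: 0.0853
gripper_force: 0.0
```

>>> apply_moves(
  steps=[14,-12.8,0,-46,14,-12.8,0,-46,14,-12.8,0,-46,14,-12.8,0,-46,14,-12.8,0,-46,14,-12.8,0,-46,14,-12.8,0,-46,14,-12.8,0,-46],
)

```text
clock: 1.48
position: [0.6253, 0.17, 0.2305]
ee_rot: [-0.0, 0.899, 0.439, -0.001]
contact_force: [-0.5, -0.1, 0.2]
width: 0.0853
gripper_force: 0.0
```

```bash
python3 - <<'E'
from h import *
c,im=snap("wrist","w1"); s=get_state(); print(s["position"],s["ee_rot"],s["qpos"],c)
print("expected nut, peg",proj(c,[.564,.0878,.109]),proj(c,[.628,.1685,.112]))
E
```

```text
[0.62501726 0.17047311 0.230688  ] [-1.78338176e-04  8.97896358e-01  4.40206543e-01 -5.45500111e-04] [1.58930532e-01 3.87262629e-01 1.33852209e+00 2.21546968e-05
 1.41695555e+00 8.18065909e-01] {'fx': 270.4412464471287, 'fy': 270.4412464471287, 'cx': 253.62791393512035, 'cy': 191.36226069053217, 'k1': -0.026925503855299182, 'xyz': array([0.67353771, 0.23159526, 0.37319786]), 'rotation': array([ 0.93433666, -0.14652674,  0.05083655, -0.3208747 ])}
expected nut, peg [255.5642611 271.4547092] [256.70394566 185.38651379]
```

View pics/w1.png

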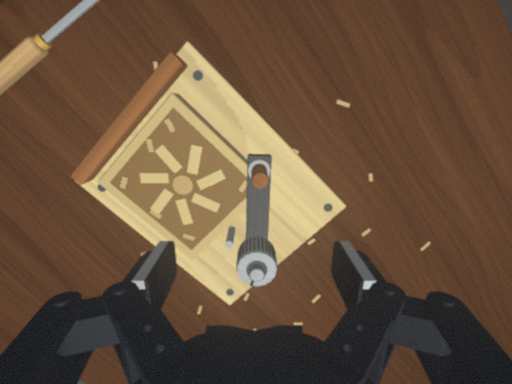

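```bash
python3 - <<'E'
from h import *
c=calibration("wrist")
im=cv2.imread("pics/w1.png"); h=cv2.cvtColor(im,cv2.COLOR_BGR2HSV)
r=im[155:195,240:280]; hh=h[155:195,240:280]
pk=(hh[...,0]<14)&(hh[...,1]>130); ys,xs=np.nonzero(pk); print("peg px",xs.mean()+240,ys.min()+155,ys.max()+155,xs.min()+240,xs.max()+240,len(xs))
g=((h[...,1]<45)&(h[...,2]>125)).astype(np.uint8)[240:300,225:290]
n,l,st,ce=cv2.connectedComponentsWithStats(g)
for i in range(1,n):
    if st[i,4]>60: print("light",st[i],ce[i]+[225,240])
for p in [(260,177),(260,179),(260,181)]: print("peg",onz(c,*p,.112))
for p in [(256.5,264),(256.5,267)]: print("nut",onz(c,*p,.109))
print("stud",onz(c,257,274,.12))
# pin
print("pin",onz(c,231,230,.05))
cv2.imwrite("pics/c3.png",cv2.resize(im[150:295,210:300],None,fx=4,fy=4,interpolation=cv2.INTER_CUBIC))
E
```

```text
peg px 261.27777777777777 174 186 253 265 18
light [ 12  12  40  35 920] [256.63369565 268.775     ]
peg [0.63564321 0.17380296 0.112     ]
peg [0.63438891 0.17215909 0.112     ]
peg [0.6331288  0.17050757 0.112     ]
nut [0.57071529 0.09507024 0.109     ]
nut [0.56832637 0.09196364 0.109     ]
stud [0.56769705 0.09041498 0.12      ]
pin [0.55280282 0.12600445 0.05      ]
```

View pics/c3.png

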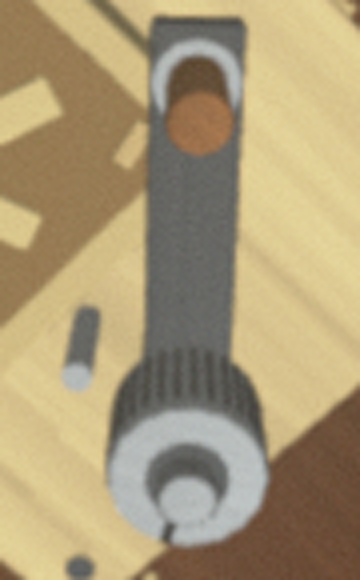

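>>> apply_moves(
  steps=[0.7,0,-3,-1,0.7,0,-6,-1,0.7,0,-8,-1,0.7,0,-8,-1,0.7,0,-11,-1,0.7,0,-14.5,-1,0.7,0,-14.8,-1,0.7,0,-14.8,-1],
  jaw=130,
  newtons=20,
)

```text
clock: 2.2
position: [0.6307, 0.171, 0.0825]
ee_rot: [-0.001, 0.902, 0.433, -0.002]
contact_force: [0.4, -0.9, 0.2]
width: 0.0417
gripper_force: 0.0
```

```bash
python3 - <<'E'
from h import *
print(np.array(calibration("wrist")["xyz"]),get_state()["position"],get_state()["moment"],get_state()["width"])
# notch angle, using w1 calibration stored numbers
c=calibration("wrist"); c["xyz"]=np.array([0.67353771,0.23159526,0.37319786]); c["rotation"]=np.array([0.93433666,-0.14652674,0.05083655,-0.3208747])
n=onz(c,252,283,.109); k=onz(c,256.9,269.2,.109); print(k,n,np.degrees(np.arctan2(*(n-k)[1::-1])),np.hypot(*(n-k)[:2]))
f=np.array([.632,.170]);s=np.array([.567,.0895]);R=.104
for a in np.arange(51,103,4): print(a, np.round((s+R*np.array([np.cos(np.radians(a)),np.sin(np.radians(a))])-f)*100,2))
E
```

```text
[0.68015675 0.23192309 0.22501235] [0.63073563 0.17096597 0.08245742] [-0.02410551  0.05758996 -0.00068166] 0.04174374769705875
[0.5670233  0.08922783 0.109     ] [0.55120109 0.07801511 0.109     ] -144.6759594027028 0.01939245417714153
51 [0.04 0.03]
55 [-0.53  0.47]
59 [-1.14  0.86]
63 [-1.78  1.22]
67 [-2.44  1.52]
71 [-3.11  1.78]
75 [-3.81  2.  ]
79 [-4.52  2.16]
83 [-5.23  2.27]
87 [-5.96  2.34]
91 [-6.68  2.35]
95 [-7.41  2.31]
99 [-8.13  2.22]
```

>>> apply_moves(
  steps=[-0.55,0.45,0,4,-1.15,0.85,0,8,-1.8,1.2,0,12,-2.45,1.5,0,16,-3.1,1.8,0,20,-3.8,2.0,0,24,-4.5,2.15,0,28,-5.25,2.25,0,32],
)

```text
clock: 2.87
position: [0.5824, 0.1944, 0.087]
ee_rot: [0.002, 0.746, 0.666, 0.003]
contact_force: [0.8, 1.3, -0.9]
width: 0.0417
gripper_force: 0.8
```

>>> apply_moves(
  steps=[-0.35,0.05,0,2,-0.7,0.1,0,4,-1.05,0.1,0,6,-1.4,0.1,0,8,-1.4,0.1,0,8],
)

```text
clock: 3.28
position: [0.5674, 0.1951, 0.0868]
ee_rot: [0.002, 0.699, 0.715, 0.002]
contact_force: [-0.3, -0.5, 0.1]
width: 0.0416
gripper_force: 0.0
```

>>> apply_moves(
  steps=[-0.4,0,0,2,-0.8,0,0,4,-1.1,-0.05,0,6,-1.4,-0.1,0,7,-1.6,-0.1,0,8,-1.6,-0.1,0,8],
)

```text
clock: 3.78
position: [0.5502, 0.1935, 0.0846]
ee_rot: [0.001, 0.648, 0.762, 0.001]
contact_force: [0.3, 0.0, 0.8]
width: 0.0421
gripper_force: 0.6
```

```bash
python3 - <<'E'
from h import *
c,im=snap("wrist","w2"); s=get_state();print(s["position"],s["contact_force"],s["gripper_force"])
E
```

```text
[0.55014927 0.19349488 0.08428777] [0.20195281 0.8951565  0.575057  ] 0.5539604276418686
```

View pics/w2.png

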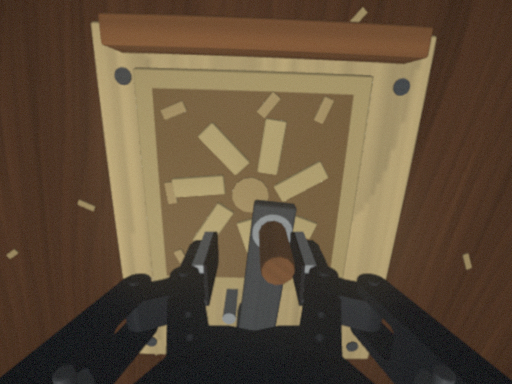

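The peg top at (278,270) rests on the right-hand pad. The bar's edge at (246,300) still shows a small gap to the stop pin at (231,305), so I keep pushing.

>>> apply_moves(
  steps=[-0.2,0,0,1,-0.4,-0.05,0,2,-0.6,-0.05,0,3,-0.6,-0.05,0,3],
)

```text
clock: 4.17
position: [0.5428, 0.1927, 0.0831]
ee_rot: [-0.0, 0.628, 0.778, -0.0]
contact_force: [0.8, 0.0, 0.1]
width: 0.0417
gripper_force: 0.1
```

>>> apply_moves(
  steps=[-0.2,0,0,1,-0.4,-0.05,0,2,-0.4,-0.05,0,2],
)

```text
clock: 4.42
position: [0.5415, 0.1924, 0.0833]
ee_rot: [0.002, 0.614, 0.789, 0.001]
contact_force: [5.8, -0.2, -2.4]
width: 0.0419
gripper_force: 2.7
```

>>> apply_moves(
  steps=[-0.2,0,0,0,-0.2,0,0,0,-0.2,0,0,0],
)

```text
clock: 4.67
position: [0.5415, 0.1925, 0.0834]
ee_rot: [0.003, 0.614, 0.789, 0.003]
contact_force: [8.7, -0.9, -5.0]
width: 0.0417
gripper_force: 4.3
```

```bash
python3 - <<'E'
from h import *
c,im=snap("wrist","w3"); s=get_state();print(s["position"],s["contact_force"],s["gripper_force"])
cv2.imwrite("pics/c4.png",cv2.resize(cv2.imread("pics/w3.png")[190:340,180:340],None,fx=3,fy=3))
E
```

```text
[0.5414454  0.19247442 0.08343813] [ 8.861169    0.07297378 -5.44851447] 4.254083633422852
```

View pics/c4.png

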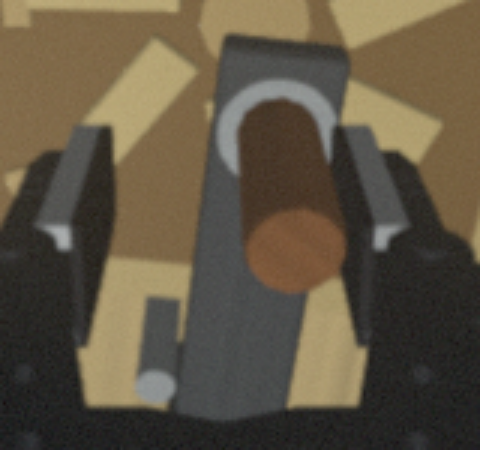

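The bar now touches the pin and the force has risen to about 9 N, so it is at its stop. I back off, lift, and go to the nut.

>>> apply_moves(
  steps=[0.7,0,0,0,1.1,0,0,0,1.1,0,0,0,1.1,0,4,0,1.1,0,8,0,1.1,0,10,7,1.1,-4,10,14,1.1,-7,10,21],
)

```text
clock: 5.38
position: [0.5487, 0.1225, 0.1853]
ee_rot: [0.001, 0.457, 0.89, 0.001]
contact_force: [-0.1, -0.9, -1.4]
width: 0.0418
gripper_force: 0.0
```

>>> apply_moves(
  steps=[0,0,0,7,0,0,0,14,0,0,0,21,0,0,0,28,0,0,0,35,0,0,0,42,0,0,0,49,0,0,0,56],
  jaw=0,
)

```text
clock: 6.05
position: [0.5474, 0.1224, 0.183]
ee_rot: [-0.001, -0.013, 1.0, 0.0]
contact_force: [-0.0, -0.3, -0.3]
width: 0.0855
gripper_force: 0.0
```

```bash
cat > st.py <<'E'
from h import *
s=get_state(); w,x,y,z=s["ee_rot"]
print(s["clock"],np.round(s["position"],4),"yaw",round(np.degrees(np.arctan2(2*x*y,2*x*x-1))-90,1),"q6",s["qpos"][5].round(2),"F",np.round(s["contact_force"],1),"Mz",s["moment"].round(3),"w",s["width"],s["gripper_force"])
E
python3 st.py
```

```text
6.05 [0.5474 0.1224 0.183 ] yaw -268.6 q6 -1.5 F [-0.  -0.3 -0.3] Mz [-0.016 -0.022  0.042] w 0.08546653411036836 0.0
```

>>> apply_moves(
  steps=[1,-1.5,0.5,7,1.95,-3.3,1,14,1.95,-3.3,1.5,21,1.95,-3.3,1.5,28,1.95,-3.3,1.5,28,1.95,-3.3,1.5,28],
)

```text
clock: 6.55
position: [0.5672, 0.0894, 0.198]
ee_rot: [-0.001, -0.25, 0.968, 0.0]
contact_force: [0.6, 1.0, 0.1]
width: 0.0855
gripper_force: 0.0
```

```bash
python3 st.py; python3 - <<'E'
from h import *
c,im=snap("wrist","w4"); 
for p in ([.567,.0893,.1095],[.567,.0893,.12]): print("expect",proj(c,p))
cv2.imwrite("pics/w4.png",cv2.cvtColor(im,cv2.COLOR_RGB2BGR))
E
```

```text
6.55 [0.5672 0.0894 0.198 ] yaw -241.1 q6 -2.04 F [0.6 1.  0.1] Mz [ 0.041 -0.002  0.01 ] w 0.08546992087273735 0.0
expect [253.66720125 195.62951977]
expect [253.67881929 199.49160782]
```

View pics/w4.png

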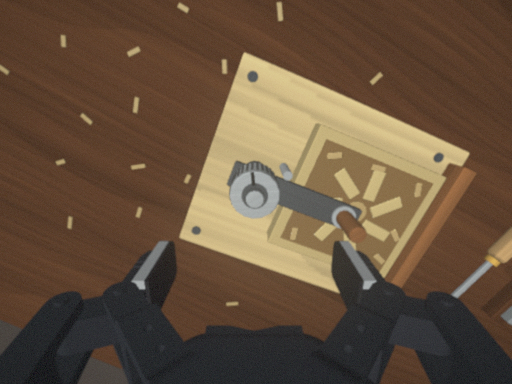

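```bash
python3 - <<'E'
from h import *
c=calibration("wrist"); im=np.load("pics/w4.npy")
k=onz(c,255,194,.1095); n=onz(c,252.5,177,.1095); p=onz(c,356,233,.112); A=onz(c,245,53,.02);B=onz(c,182,237,.02); D=onz(c,467,155,.02)
d=lambda a,b:(np.degrees(np.arctan2(*(b-a)[1::-1])),np.hypot(*(b-a)[:2]))
print(k,"notch",d(k,n),"peg",d(k,p),"board x",d(B,A),"y",d(A,D))
g=cv2.cvtColor(im,cv2.COLOR_RGB2GRAY)
# darkest direction on ring between stud and rim
for a in range(0,360,10):
    q=[proj(c,k+np.array([r*np.cos(np.radians(a)),r*np.sin(np.radians(a)),0])) for r in (.014,.016,.018,.020)]
    print(a,int(np.mean([g[int(round(v)),int(round(u))] for u,v in q])),end="; ")
E
```

```text
[0.56511686 0.08968313 0.1095    ] notch (np.float64(-143.02880179074361), np.float64(0.015960679001245894)) peg (np.float64(97.23156456436942), np.float64(0.1021015224392996)) board x (np.float64(-172.27247779731997), np.float64(0.2355714347065337)) y (np.float64(96.64664625789646), np.float64(0.290366559282471))
0 166; 10 169; 20 163; 30 169; 40 165; 50 169; 60 168; 70 170; 80 169; 90 171; 100 172; 110 171; 120 171; 130 175; 140 169; 150 172; 160 173; 170 172; 180 172; 190 171; 200 174; 210 167; 220 85; 230 176; 240 174; 250 175; 260 175; 270 175; 280 174; 290 174; 300 178; 310 174; 320 169; 330 172; 340 171; 350 166;
```

>>> apply_moves(
  steps=[0,0,-3,0,0,0,-6,0,0,0,-9,0,0,0,-11,0,0,0,-12.3,0,0,0,-12.3,0],
)

```text
clock: 7.1
position: [0.565, 0.0895, 0.0719]
ee_rot: [-0.004, -0.25, 0.968, 0.001]
contact_force: [-0.5, -0.8, -0.2]
width: 0.0857
gripper_force: 0.0
```

>>> apply_moves(
  steps=[0,0,0,0,0,0,0,0,0,0,0,0,0,0,0,0,0,0,0,0,0,0,0,0,0,0,0,0,0,0,0,0],
  jaw=255,
  newtons=40,
)

```text
clock: 7.77
position: [0.5686, 0.0903, 0.077]
ee_rot: [0.001, -0.251, 0.968, 0.001]
contact_force: [-1.1, 3.4, 6.4]
width: 0.0453
gripper_force: 40.3
```

```bash
python3 st.py
```

```text
7.7667 [0.5686 0.0903 0.077 ] yaw -241.0 q6 -2.04 F [-1.1  3.4  6.4] Mz [ 0.497  0.262 -0.034] w 0.045254912688248126 40.328922271728516
```

>>> apply_moves(
  steps=[0,0,-0.01,-6,0,0,-0.02,-12,0,0,-0.03,-18,0,0,-0.04,-24,0,0,-0.05,-30,0,0,-0.06,-36,0,0,-0.07,-42,0,0,-0.08,-48],
)

```text
clock: 8.43
position: [0.5685, 0.0889, 0.0762]
ee_rot: [0.001, 0.167, 0.986, -0.0]
contact_force: [-1.9, 0.2, 6.3]
width: 0.045
gripper_force: 40.5
```

```bash
python3 st.py
```

```text
8.4333 [0.5685 0.0889 0.0762] yaw 70.8 q6 -1.2 F [-1.9  0.2  6.3] Mz [-0.256  0.426  0.041] w 0.044994221146053705 40.525436997413635
```

>>> apply_moves(
  steps=[0,0,-0.01,-6,0,0,-0.02,-12,0,0,-0.03,-18,0,0,-0.04,-24,0,0,-0.05,-30,0,0,-0.06,-36,0,0,-0.07,-42,0,0,-0.08,-48],
)

```text
clock: 9.1
position: [0.5673, 0.0881, 0.0753]
ee_rot: [0.0, 0.553, 0.833, -0.001]
contact_force: [-3.6, -2.5, 9.9]
width: 0.0449
gripper_force: 40.7
```

>>> apply_moves(
  steps=[0,0,-0.01,-6,0,0,-0.02,-12,0,0,-0.03,-18,0,0,-0.04,-24,0,0,-0.05,-30,0,0,-0.06,-36,0,0,-0.07,-42,0,0,-0.08,-48],
)

```text
clock: 9.77
position: [0.566, 0.0885, 0.0745]
ee_rot: [-0.0, 0.844, 0.536, -0.002]
contact_force: [-6.1, -1.0, 11.6]
width: 0.0452
gripper_force: 40.9
```

```bash
python3 st.py
```

```text
9.7667 [0.566  0.0885 0.0745] yaw -25.2 q6 0.48 F [-6.1 -1.  11.6] Mz [-0.132  1.386  0.12 ] w 0.045235479928219614 40.86258888244629
```

>>> apply_moves(
  steps=[-0.05,0,0.02,-5,-0.1,0,0.03,-10,-0.1,0,0.02,-15,-0.1,0,0.01,-20,-0.1,0,0,-25,-0.1,0,-0.01,-30,-0.1,0,-0.02,-35,-0.1,0,-0.02,-40],
)

```text
clock: 10.43
position: [0.5652, 0.0894, 0.0739]
ee_rot: [-0.0, 0.977, 0.215, -0.001]
contact_force: [-4.5, 1.3, 7.7]
width: 0.045
gripper_force: 40.6
```

```bash
python3 st.py
```

```text
10.4333 [0.5652 0.0894 0.0739] yaw -65.2 q6 1.17 F [-4.5  1.3  7.7] Mz [0.36  0.962 0.009] w 0.04502253065671924 40.64988076686859
```

>>> apply_moves(
  steps=[0,0,0,-3,0,0,-0.01,-6,0,0,-0.01,-9,0,0,-0.02,-12,0,0,-0.02,-15,0,0,-0.03,-18,0,0,-0.03,-18],
)

```text
clock: 11.02
position: [0.5652, 0.0899, 0.0736]
ee_rot: [-0.001, 0.998, 0.06, -0.001]
contact_force: [-5.7, 1.9, 7.6]
width: 0.045
gripper_force: 40.6
```

```bash
python3 st.py
```

```text
11.0167 [0.5652 0.0899 0.0736] yaw -83.1 q6 1.48 F [-5.7  1.9  7.6] Mz [ 0.441  0.939 -0.061] w 0.044979817104648226 40.639461278915405
```

>>> apply_moves(
  steps=[0,0,0,-2,0,0,-0.01,-4,0,0,-0.01,-6,0,0,-0.01,-6],
)

```text
clock: 11.35
position: [0.5652, 0.09, 0.0735]
ee_rot: [-0.001, 1.0, 0.009, -0.001]
contact_force: [-4.8, 1.7, 8.8]
width: 0.0451
gripper_force: 40.6
```

```bash
python3 st.py
```

```text
11.35 [0.5652 0.09   0.0735] yaw -89.0 q6 1.59 F [-4.8  1.7  8.8] Mz [0.625 0.908 0.311] w 0.04513625261323791 40.618919134140015
```

>>> apply_moves(
  steps=[0,0,0,-2,0,0,0,-4,0,0,0,-4],
)

```text
clock: 11.6
position: [0.5663, 0.0898, 0.0734]
ee_rot: [0.0, 1.0, -0.024, -0.0]
contact_force: [-3.1, 2.3, 6.5]
width: 0.0453
gripper_force: 40.5
```

```bash
python3 st.py
```

```text
11.6 [0.5663 0.0898 0.0734] yaw -92.8 q6 1.66 F [-3.1  2.3  6.5] Mz [0.541 0.56  0.948] w 0.04534645987039891 40.47951579093933
```

>>> apply_moves(
  steps=[0,0,0,2,0,0,0,2],
)

```text
clock: 11.77
position: [0.5663, 0.0898, 0.0734]
ee_rot: [-0.0, 1.0, -0.008, -0.0]
contact_force: [-3.8, 2.3, 6.3]
width: 0.0452
gripper_force: 40.6
```

```bash
python3 st.py
```

```text
11.7667 [0.5663 0.0898 0.0734] yaw -90.9 q6 1.62 F [-3.8  2.3  6.3] Mz [0.438 0.635 0.049] w 0.04521111057787084 40.649258494377136
```

>>> apply_moves(
  steps=[0,0,0,2,0,0,0,2],
)

```text
clock: 11.93
position: [0.5663, 0.0898, 0.0734]
ee_rot: [-0.0, 1.0, 0.01, -0.0]
contact_force: [-4.0, 2.0, 7.3]
width: 0.0451
gripper_force: 40.7
```

```bash
python3 st.py
```

```text
11.9333 [0.5663 0.0898 0.0734] yaw -88.9 q6 1.59 F [-4.   2.   7.3] Mz [0.401 0.573 0.045] w 0.04513243880008731 40.658719539642334
```

>>> apply_moves(
  steps=[0,0,0,2,0,0,0,2],
)

```text
clock: 12.1
position: [0.5664, 0.0898, 0.0734]
ee_rot: [-0.0, 1.0, 0.027, -0.0]
contact_force: [-3.1, 1.0, 6.6]
width: 0.0453
gripper_force: 40.7
```

```bash
python3 st.py
```

```text
12.1 [0.5664 0.0898 0.0734] yaw -86.9 q6 1.55 F [-3.1  1.   6.6] Mz [0.395 0.603 0.051] w 0.04532895463470144 40.67506670951843
```

>>> apply_moves(
  steps=[0,0,0.01,5.5,0,0,0.02,11,0,0,0.03,16.5,0,0,0.04,22,0,0,0.05,27.5,0,0,0.06,33,0,0,0.07,38.5,0,0,0.08,44],
)

```text
clock: 12.77
position: [0.5664, 0.0894, 0.0742]
ee_rot: [-0.0, 0.916, 0.401, -0.0]
contact_force: [-3.3, 0.7, 5.5]
width: 0.0449
gripper_force: 40.6
```

>>> apply_moves(
  steps=[0,0,0.01,6,0,0,0.02,12,0,0,0.03,18,0,0,0.04,24,0,0,0.05,30,0,0,0.06,36,0,0,0.07,42,0,0,0.07,42],
)

```text
clock: 13.43
position: [0.5667, 0.0892, 0.0749]
ee_rot: [0.0, 0.712, 0.703, -0.0]
contact_force: [-1.8, 0.7, 6.2]
width: 0.0446
gripper_force: 40.6
```

```bash
python3 st.py;  python3 - <<'E'
from h import *
c,im=snap("wrist","w5"); t,ti=snap("top","top5"); print(c["xyz"],c["rotation"])
s=[.5665,.0895]
for a in (95,97,99): print(a,proj(c,[s[0]+.105*np.cos(np.radians(a)),s[1]+.105*np.sin(np.radians(a)),.112]))
E
```

```text
13.4333 [0.5667 0.0892 0.0749] yaw -0.7 q6 0.05 F [-1.8  0.7  6.2] Mz [ 0.14   0.611 -0.007] w 0.04458244029338661 40.58555245399475
[0.56773391 0.16723691 0.21769125] [ 0.98795622 -0.15460335  0.00113907 -0.00624558]
95 [222.70023815  24.33467433]
97 [212.23517995  25.77104765]
99 [201.87498995  27.62435591]
```

View pics/w5.png

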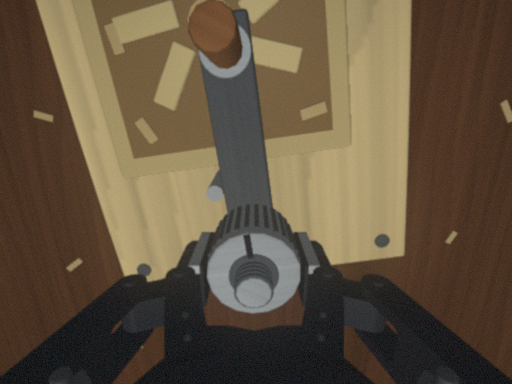

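```bash
python3 - <<'E'
from h import *
c=calibration("wrist"); g=cv2.cvtColor(np.load("pics/w5.npy"),cv2.COLOR_RGB2GRAY).astype(np.float32)
for k in ([.5665,.0895,.1075],[.5657,.0895,.1075],[.5673,.0895,.1075]):
    k=np.array(k); A=np.arange(75,120,.5); v=[]
    for a in A:
        q=np.array([proj(c,k+np.array([r*np.cos(np.radians(a)),r*np.sin(np.radians(a)),0])) for r in (.015,.017,.019)],np.float32)
        v.append(cv2.remap(g,q[None,:,0],q[None,:,1],1).mean())
    v=np.array(v);w=np.clip(np.median(v)-20-v,0,None); print(proj(c,k),(A*w).sum()/w.sum(),v.min(),np.median(v))
E
```

```text
[253.18178295 275.98828038] 97.22006535189225 48.46875 146.10368
[251.50510444 276.0107096 ] 94.51562143196531 48.815754 146.028
[254.85857755 275.96567299] 99.90544498481347 48.562824 145.86621
```

```bash
python3 -c "
from rig import *
print(sign_off())"
```

```text
the job is handed in; nothing more can be done
None
```

The job is handed in with the bar against its stop pin and the nut screwed down until it bottomed, then backed off a quarter turn. The groove reads 97°, as a quarter turn should give if it lies along the jig's x axis when the nut is bottomed. The gripper still holds the nut at 40 N, it took about 13.5 s, and nothing was seen to touch the panel or tools.

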